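# Count three honey sticks from the push dispenser onto the plate

### The job

Serve exactly three honey sticks on the white plate, leaving the other two in the dispenser: push the yellow paddle gently but fully home against its stop in one stroke and let it spring right back to get one stick, lift that stick out of the outlet cradle and lay it flat inside the plate's rim, then do the same for the next. Do not force the paddle past its stop or drop sticks onto the plate from a height, keep the plate about where it is, and leave the jam jar, butter dish and mug alone.

Things in the scene. Friction and masses are not known exactly. Their poses are not given: they have to be found in the camera images.
- dispenser: white push dispenser fixed on the table; origin under its magazine at table height, z up. Clear upright magazine, 178 mm tall, 30 mm across y, 153 mm along x, holds five sticks stacked flat along x. Yellow push paddle on the +y side; on the -y side sticks come out onto two rails that end at y = -107 mm between side cheeks at x = -76 and 76 mm, 86 mm tall
- pusher (a joint): travel of the paddle (m), 0 sprung out, along the dispenser's -y. A hidden adjuster sets its hard stop anywhere from 0.032 to 0.048: it can only be felt. Spring 4.5 N at 0, about 8 N at the stop. Only in the last 3 mm before the stop does the lowest stick pass a crest into the cradle. Let go earlier, it stays part-way, the next drops behind it and the count is spoilt: two come next time
- paddle (a point): centre of the outer (+y) push face of the yellow paddle, 150 mm above the table, moves with it; the paddle is an upright plate 60 mm wide along x, 12 mm thick, from 65 to 165 mm above the table; the face looks along the dispenser's +y. Push it, do not squeeze it: its buffer takes only gentle pushes
- pad (a joint): how far the yellow paddle is pressed into its buffer spring (m): 0 free, 4 N per mm, bottoms out at 0.010; about 0.002 when the paddle just rests on its stop. Pressed past 0.007 (28 N) it is being forced
- cradle (a point): centre of a stick lying in the outlet cradle against its end lip, 62 mm above the table; axes as the dispenser. Two sloping rails carry the stick's ends; between them a gap 70 mm wide along x is open down to the table, so fingers fit either side of the stick. Sticks queue touching, with no room for a finger between: take each off before pushing out the next
- plate_mid (a point): white oblong melamine plate, 220 mm (its x) by 170 mm (its y), loose, 450 g; upright rim 18 mm above the table, 5 mm thick; the point is the centre of its flat floor, 5 mm above the table. Room for three sticks side by side along its x; round sticks may roll a little until they meet the rim
- jar: glass jam jar with green cap, 70 mm diameter, 105 mm tall; origin at the centre of its underside; leave alone
- dish: round steel butter dish, 100 mm across, 22 mm tall; origin at the centre of its underside; leave alone
- mug: blue mug, 80 mm across, 85 mm tall; origin at the centre of its underside; leave alone
- stick1_mid (a point): honey stick 1: sealed rigid round tube of amber honey with orange end bands and rounded ends, 140 mm long, 20 mm diameter, about 30 g; the point is its centre, x along the stick. At the start lowest in the magazine, first out
- stick2_mid (a point): honey stick 2: sealed rigid round tube of amber honey with orange end bands and rounded ends, 140 mm long, 20 mm diameter, about 30 g; the point is its centre, x along the stick. At the start second from below
- stick3_mid (a point): honey stick 3: sealed rigid round tube of amber honey with orange end bands and rounded ends, 140 mm long, 20 mm diameter, about 30 g; the point is its centre, x along the stick. At the start third from below
- stick4_mid (a point): honey stick 4: sealed rigid round tube of amber honey with orange end bands and rounded ends, 140 mm long, 20 mm diameter, about 30 g; the point is its centre, x along the stick. At the start fourth from below; must stay in
- stick5_mid (a point): honey stick 5: sealed rigid round tube of amber honey with orange end bands and rounded ends, 140 mm long, 20 mm diameter, about 30 g; the point is its centre, x along the stick. At the start top of the stack; must stay in

How it is judged:
By the outcome, as a careful person would: the job done as asked, in the order asked, and still so for the second after the job is handed in, with the robot touching nothing.
It also fails if it takes over 72 s, if anything falls off the work surface, if the arm or the gripper's body presses on something with over 40 N, if the wrist force passes 120 N, or if a joint passes its speed limit or range.

### The arm

A 7-joint arm with a two-finger parallel gripper is mounted at the origin on the work surface. World frame = base frame: x ahead of the robot, y to its left, z up, the work surface at z = 0. Lengths are in m, angles in rad, forces in N, time in s.
With the tool pointing down it reaches from about 0.4 to 0.85 m from the base axis. Payload 10.4 kg.
Tool frame: the origin (TCP) lies at the very end of the fingers, on their centre line; the grasp point (between the pads) lies manip.hold_point_z behind it (manip.hold_point_z is the distance from the TCP to the grasp point, in m); z points along the fingers, y is the direction in which the jaws open and shut (so a half turn about z gives the same grasp; the last joint's range is limited). The gripper opens to 85 mm and grips with 20 to 120 N. Pads are 22 mm wide; open, the fingers measure 114 mm over their backs; the gripper's body (76 mm by 85 mm) begins 54 mm behind the grasp point. The pads swing forward as they close: fully open they stand 13 mm farther back than shut.
Start: joints at [-1.176, 0.332, -0.065, 1.46, 0.022, 1.35, -0.088], TCP at [0.254, 0.571, 0.231] pointing down, gripper open.
Joint ranges: [-2.6, 2.6], [-0.5, 2.12], [-1.47, 1.34], [0.16, 2.42], [-1.27, 4.41], [0.06, 2.06], [-2.6, 2.6]. Speed limits (rad/s): [2.22, 2.22, 2.79, 2.79, 3.14, 3.14, 3.14].

### API

Orientations are given as a unit quaternion [x, y, z, w].
In Python, from workcell import manip gives the robot as it stands.
- The arm moves only by the tool jog_arm, never from a script. Its arguments are lists of equal length, an entry for each row: "translation": the shift along the world's x, y, z in mm, a list of three; "turn": the turn about the world's z in degrees. In form: {"translation": [[x, y, z], ...], "turn": [turn, ...]}. A call has 1 to 12 rows; each row is the pose to reach, as a shift and turn from the pose measured when the call began; what a row does not reach only later rows make up. A row lasts 1/12 s, in which the tool goes at most 41.7 mm and 7.16 degrees, less where a joint would pass 70% of its speed; a pose out of reach is approached as far as the arm can. A call with a gripper value outside its range is refused whole. "grip" is the finger opening in mm, from 0 to 85.4, set as the call begins (left out, the last holds). The fingers move at their own pace and stop on an object; "grip_force" is the grip in N (left out, the last holds). Time passes only in rows, so rows that repeat a pose let the fingers close. It gives the time, the measured TCP pose, the force and the opening at its end, in the units of the state.
- manip.get_obs(): the state, without advancing time (a new reading comes with each control period).
- manip.camera(name): name is "side" or "top"; returns a dict with "frame" (384x512x3 uint8, red, green, blue), "mtx" (3x3 intrinsics, pixels), "k1" (the pictures are not rectified: a ray, as slopes to the right and down, at radius r is drawn at 1 + k1 r^2 times it, then the intrinsics apply), "pose" (4x4, takes a point from camera to world coordinates). Camera axes: x right, y down, z forward; pixel columns grow to the right and rows downward; lengths in m; the calibration is good to about 2 mm. A picture is of the moment at which its call begins. There is no depth.
- manip.hand_in(): hands the job in, once; it reports no verdict.
Trained networks look in a picture, given as the dict that the camera call returned (one of the last four; its "shot" number tells which), for a name from the list of things; names that differ only in an ending like _2 or _b are one class to them, and where a whole thing is asked for, a point or a joint stands for the part that bears it (a point fixed in the world has none). Each returns a list of dicts, best first, with "confidence" (0 to 1); they miss things now and then, are a little off and sometimes report something else, mostly with a low value. They report only what shows in the picture. A call takes as long as a camera call.
- manip.outline_of(picture, label): "mask" (384x512 bool, what is visible of it) and "extent" ([left, top, right, bottom] in pixels, round what is visible of it).
- manip.pinpoint(picture, label): "at" ([column, row] in pixels: a listed point, or the origin of a listed thing).
The state is a dict: "clock": time; "joint_pos": joint angles; "joint_velocities": joint speeds; "tau": joint torques, N m; "position": TCP position; "ee_rot": TCP orientation; "ft_force": force on the tool from outside, world axes, zero at the start; "torque": the same for the moment, N m; "grip_width": opening from 0.0 (shut) to 1.0 (fully open).
Only numpy, scipy, OpenCV 4.12 (cv2) and the standard library are available. Lean on these libraries where they do the work, as an engineer would, in place of code of your own. Each camera call takes 0.05 s, during which the arm holds its last target. There are 200 camera calls.

## Working session

There is one attempt and no reset: what is moved stays moved. The work goes in short steps, Python scripts to look and compute and a tool call to move; the robot and the scene stay as the last step left them, time stands still between calls to the robot, and variables do not carry over. Pictures are saved under pics/ and viewed, about 8 in all and at most 12, crops included, and the job is handed in when it is done.

Besides the shell and the picture viewer there is one more tool, called after ">>>" by a JSON object that holds its "op" and its "data", one argument or row to a line. jog_arm: Moves the arm, as the interface text tells. Its arguments: {"type":"object","properties":{"translation":{"type":"array"},"turn":{"type":"array"},"grip":{"type":"number"},"grip_force":{"type":"number"}},"required":["translation","turn"]}

```bash
mkdir -p pics; cat > h.py <<'E'
import numpy as np, cv2
from workcell import manip
def ray(c,px):
    K=c["mtx"]; d=np.array([(px[0]-K[0][2])/K[0][0],(px[1]-K[1][2])/K[1][1]])
    u=d.copy()
    for _ in range(20): u=d/(1+c["k1"]*(u@u))
    P=np.array(c["pose"]); v=P[:3,:3]@np.array([u[0],u[1],1]); return P[:3,3],v/np.linalg.norm(v)
def atz(c,px,z):
    o,v=ray(c,px); return o+v*(z-o[2])/v[2]
def tri(c1,p1,c2,p2):
    a,u=ray(c1,p1); b,v=ray(c2,p2)
    s=np.linalg.lstsq(np.c_[u,-v],b-a,rcond=None)[0]
    return (a+u*s[0]+b+v*s[1])/2, np.linalg.norm(a+u*s[0]-b-v*s[1])
def proj(c,p):
    P=np.linalg.inv(np.array(c["pose"])); q=P[:3,:3]@np.array(p)+P[:3,3]; u=q[:2]/q[2]; u=u*(1+c["k1"]*(u@u)); K=c["mtx"]
    return np.array([K[0][0]*u[0]+K[0][2],K[1][1]*u[1]+K[1][2]])
def save(c,n): cv2.imwrite("pics/"+n,c["frame"][...,::-1])
E
python3 - <<'E'
from h import *
np.set_printoptions(precision=4,suppress=True)
o=manip.get_obs(); print(o, manip.hold_point_z)
S=manip.camera("side");T=manip.camera("top")
print(S["pose"],T["pose"])
cv2.imwrite("pics/a.png",cv2.resize(np.hstack([S["frame"],T["frame"]])[...,::-1],None,fx=.78,fy=.78))
for n in ["dispenser","paddle","cradle","plate_mid","jar","dish","mug","stick1_mid","stick3_mid","stick5_mid"]:
    r=[manip.pinpoint(c,n) for c in (S,T)]
    print(n,[[(np.round(d["at"],1).tolist(),round(d["confidence"],2)) for d in x[:2]] for x in r], tri(S,r[0][0]["at"],T,r[1][0]["at"]) if r[0] and r[1] else "")
E
```

```text
{'clock': 0.0, 'joint_pos': array([-1.1756,  0.3329, -0.0647,  1.4609,  0.0216,  1.3499, -0.0885]), 'joint_velocities': array([-0.0009,  0.0009, -0.001 ,  0.0012, -0.0013,  0.0007, -0.0001]), 'tau': array([  0.0003, -62.5471,   0.0495, -39.1597,   0.0163,   0.0103,
         0.    ]), 'position': array([0.2535, 0.5709, 0.2305]), 'ee_rot': array([ 0.2074,  0.9783, -0.0007, -0.0001]), 'ft_force': array([-0.6583,  0.1809,  0.698 ]), 'torque': array([ 0.0232,  0.0071, -0.0337]), 'grip_width': 0.9956378993526673} 0.0187
[[ 0.9918 -0.0415  0.1212  0.4739]
 [-0.1257 -0.4942  0.8602 -0.7304]
 [ 0.0242 -0.8684 -0.4953  0.5708]
 [ 0.      0.      0.      1.    ]] [[ 0.0143 -0.9973  0.0719  0.5311]
 [-0.9997 -0.0157 -0.0189  0.0509]
 [ 0.02   -0.0716 -0.9972  0.902 ]
 [ 0.      0.      0.      1.    ]]
dispenser [[([217.9, 214.0], 0.77)], [([201.4, 226.9], 0.58)]] (array([ 0.5196,  0.1492, -0.0058]), np.float64(0.003555938158115061))
paddle [[([209.4, 142.3], 0.67)], [([142.1, 238.2], 0.62)]] (array([0.5013, 0.2508, 0.1526]), np.float64(0.005375884498500594))
cradle [[([220.5, 213.0], 0.67), ([227.4, 214.5], 0.57)], []] 
plate_mid [[([211.4, 340.3], 0.69), ([207.8, 142.8], 0.59)], [([365.4, 244.1], 0.59), ([141.9, 235.8], 0.28)]] (array([ 0.4842, -0.2535,  0.0019]), np.float64(0.0016331972755679728))
jar [[([318.8, 267.4], 0.79)], [([300.1, 145.8], 0.57)]] (array([ 0.7219, -0.0907,  0.004 ]), np.float64(0.006861885228932396))
dish [[], [([299.0, 147.7], 0.28)]] 
mug [[([313.7, 218.6], 0.61)], [([223.4, 136.0], 0.71)]] (array([ 0.7533,  0.0983, -0.0011]), np.float64(0.011331952784929787))
stick1_mid [[([218.7, 188.8], 0.64), ([230.9, 211.3], 0.24)], [([300.5, 149.0], 0.16)]] (array([ 0.5905, -0.062 ,  0.2086]), np.float64(0.1656511376749655))
stick3_mid [[], [([225.5, 132.4], 0.68)]] 
stick5_mid [[([222.7, 214.6], 0.34)], [([196.7, 226.3], 0.7)]] (array([ 0.5268,  0.1615, -0.0162]), np.float64(0.008475447302644106))
```

View pics/a.png

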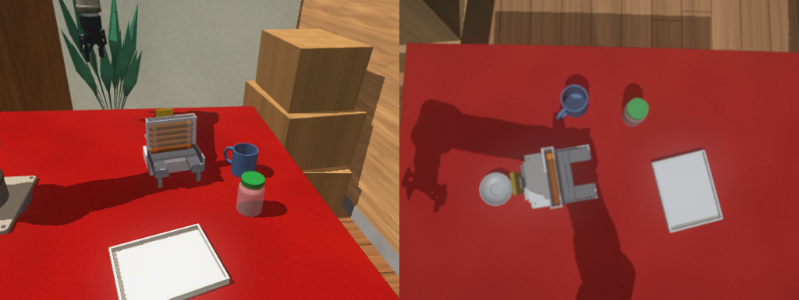

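Side view on the left, top view on the right. The dispenser is at about top (555,178), with the paddle on its left and the steel dish at (496,188) in front of the paddle. The plate is at (687,190). Next I'll zoom in to get the yaw angles.

```bash
python3 - <<'E'
from h import *
np.set_printoptions(precision=4,suppress=True)
S=manip.camera("side");T=manip.camera("top")
a=cv2.resize(S["frame"][130:250,160:290],None,fx=3,fy=3,interpolation=cv2.INTER_CUBIC)
b=cv2.resize(T["frame"][170:290,90:265],None,fx=2.28,fy=3,interpolation=cv2.INTER_CUBIC)
b=cv2.resize(T["frame"][180:285,95:265],None,fx=2.35,fy=2.35,interpolation=cv2.INTER_CUBIC)
b=cv2.copyMakeBorder(b,0,360-b.shape[0],0,0,cv2.BORDER_CONSTANT)
cv2.imwrite("pics/b.png",np.hstack([a,b])[...,::-1])
# plate by brightness on top
hsv=cv2.cvtColor(T["frame"],cv2.COLOR_RGB2HSV)
for n in ["plate_mid","dish","paddle","dispenser"]:
    for nm,c in(("S",S),("T",T)):
        r=manip.outline_of(c,n)
        for d in r[:2]:
            print(n,nm,d["confidence"],d["extent"])
            if n=="plate_mid" and nm=="T" and d["confidence"]>.4:
                p=np.argwhere(d["mask"])[:,::-1].astype(float)
                w=np.array([atz(T,q,.018)[:2] for q in p]).astype(np.float32)
                print("plate rect",cv2.minAreaRect(w))
            if n=="dish" and nm=="T":
                p=np.argwhere(d["mask"])[:,::-1].astype(float); print("dish",atz(T,p.mean(0),.02))
m=(hsv[...,0]>20)&(hsv[...,0]<35)&(hsv[...,1]>120)
m[:, :120]=0; ys,xs=np.where(m); print("yellow",len(xs),xs.min(),xs.max(),ys.min(),ys.max())
for q in [(0,0),(0,1)]: pass
w=np.array([atz(T,(x,y),.165)[:2] for x,y in zip(xs,ys)]).astype(np.float32); print(cv2.minAreaRect(w))
E
```

```text
plate_mid S 0.7 [142.1, 288.6, 293.6, 381.9]
plate_mid S 0.54 [201.4, 138.8, 222.6, 145.4]
plate_mid T 0.88 [322.9, 193.1, 416.1, 299.2]
plate rect ((0.4856622815132141, -0.2553723454475403), (0.22041438519954681, 0.1760808378458023), 14.747008323669434)
dish T 0.68 [102.9, 220.0, 145.8, 262.2]
dish [0.4824 0.3305 0.02  ]
paddle S 0.67 [201.0, 139.7, 220.5, 150.1]
paddle S 0.32 [199.9, 136.0, 220.7, 145.1]
paddle T 0.6 [141.5, 223.6, 164.1, 250.3]
dispenser S 0.75 [184.6, 137.6, 262.9, 242.9]
dispenser T 0.61 [142.5, 183.7, 252.1, 268.2]
yellow 151 142 319 125 249
((0.6125997304916382, 0.07966725528240204), (0.05117390677332878, 0.41290679574012756), 33.850257873535156)
```

View pics/b.png

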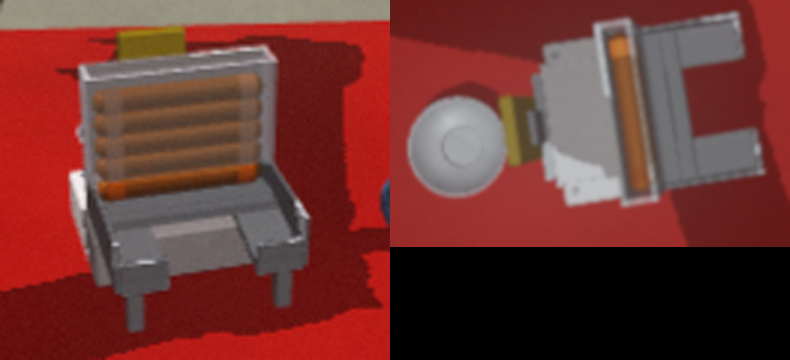

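```bash
python3 - <<'E'
from h import *
from scipy.optimize import least_squares
np.set_printoptions(precision=4,suppress=True)
S=manip.camera("side");T=manip.camera("top")
t=lambda x,y:np.array([(x-390)/2.35+95,y/2.35+180])
for n,z,pts in [("mag",.178,[(598,25),(632,20),(658,197),(625,205)]),("pad",.165,[(502,98),(512,165),(520,165)]),("cheek",.086,[(738,13),(763,172)])]:
    print(n,[atz(T,t(*p),z)[:2] for p in pts])
s=lambda x,y:np.array([x/3+160,y/3+130])
print("S mag",[atz(S,s(*p),.178)[:2] for p in [(83,80),(275,62),(270,48),(82,66)]], "padtop",[atz(S,s(*p),.165)[:2] for p in [(118,34),(185,28)]])
m=[atz(T,t(*p),.178)[:2] for p in [(598,25),(632,20),(658,197),(625,205)]]
c=np.mean(m,0); d=(m[0]+m[1]-m[2]-m[3]); print("centre",c,"yaw",np.degrees(np.arctan2(d[1],d[0])))
E
```

```text
mag [array([0.594, 0.166]), array([0.5987, 0.1377]), array([0.452 , 0.1127]), array([0.4451, 0.1398])]
pad [array([0.5318, 0.2476]), array([0.4756, 0.2373]), array([0.4757, 0.2306])]
cheek [array([0.6155, 0.0487]), array([0.4664, 0.023 ])]
S mag [array([0.4498, 0.1115]), array([0.5992, 0.1339]), array([0.5988, 0.1613]), array([0.4489, 0.1371])] padtop [array([0.4779, 0.229 ]), array([0.5353, 0.2383])]
centre [0.5224 0.1391] yaw 9.813271951495905
```

>>> {"op": "jog_arm", "data": {
  "translation": [
    [20, -24, 0],
    [40, -48, 0],
    [60, -72, 0],
    [80, -96, 0],
    [100, -120, 0],
    [120, -144, 0],
    [140, -168, 0],
    [160, -192, 0],
    [180, -216, 0],
    [200, -240, 0],
    [220, -262, 0],
    [243, -278, 0]
  ],
  "turn": [-7, -14, -21, -28, -35, -42, -49, -56, -63, -70, -77, -84],
  "grip": 0,
  "grip_force": 20
}}

```text
clock: 2.7
position: [0.4975, 0.2911, 0.2318]
ee_rot: [0.811, 0.585, 0.0, 0.0]
ft_force: [-0.0, 0.7, -0.4]
grip_width: 0.002
```

>>> {"op": "jog_arm", "data": {
  "translation": [
    [0, 0, -5],
    [0, 0, -20],
    [0, 0, -35],
    [0, 0, -50],
    [0, 0, -65],
    [0, 0, -80],
    [0, 0, -95],
    [0, -2, -107],
    [0, -4, -107],
    [0, -5, -107]
  ],
  "turn": [-7, -14, -21, -28, -35, -42, -49, -56, -62, -62]
}}

```text
clock: 3.53
position: [0.4971, 0.2857, 0.1241]
ee_rot: [0.997, 0.082, -0.0, 0.001]
ft_force: [0.4, -0.1, 0.6]
grip_width: -0.003
```

```bash
python3 - <<'E'
from h import *
S=manip.camera("side");T=manip.camera("top")
a=cv2.resize(S["frame"][100:220,160:290],None,fx=3,fy=3,interpolation=cv2.INTER_CUBIC)
b=cv2.resize(T["frame"][180:285,95:265],None,fx=2.35,fy=2.35,interpolation=cv2.INTER_CUBIC)
b=cv2.copyMakeBorder(b,0,360-b.shape[0],0,0,cv2.BORDER_CONSTANT)
cv2.imwrite("pics/c.png",np.hstack([a,b])[...,::-1])
o=manip.get_obs();print(o["clock"],o["position"],o["ft_force"],o["ee_rot"])
E
```

```text
3.6333 [0.49768791 0.28610166 0.12512412] [0.27587371 0.60888749 0.93258715] [9.96303163e-01 8.59058483e-02 4.23553231e-04 1.10912914e-04]
```

View pics/c.png

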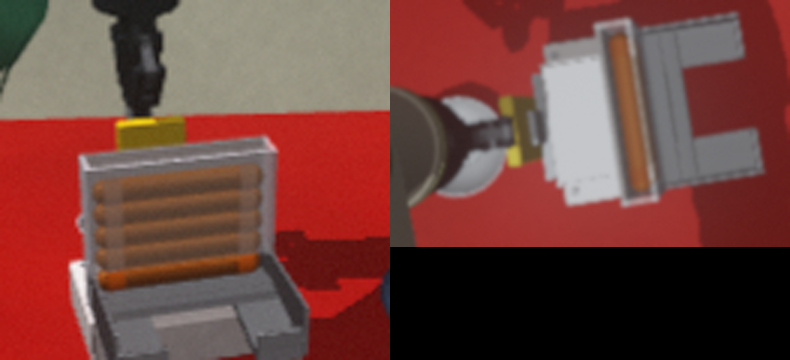

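>>> {"op": "jog_arm", "data": {
  "translation": [
    [0.9, -4.9, 0],
    [1.7, -9.9, 0],
    [2.6, -14.8, 0],
    [3.4, -19.7, 0],
    [4.3, -24.6, 0],
    [5.1, -29.6, 0]
  ],
  "turn": [0, 0, 0, 0, 0, 0]
}}

```text
clock: 4.13
position: [0.5029, 0.2578, 0.1259]
ee_rot: [0.996, 0.087, 0.001, -0.001]
ft_force: [-1.3, 8.7, 3.8]
grip_width: -0.003
```

>>> {"op": "jog_arm", "data": {
  "translation": [
    [0.5, -3, 0],
    [1, -6, 0],
    [1.5, -9, 0],
    [2.0, -12, 0]
  ],
  "turn": [0, 0, 0, 0]
}}

```text
clock: 4.47
position: [0.505, 0.248, 0.1269]
ee_rot: [0.996, 0.088, 0.002, -0.003]
ft_force: [-1.7, 7.7, 4.8]
grip_width: -0.0
```

>>> {"op": "jog_arm", "data": {
  "translation": [
    [0.5, -3, 0],
    [1, -6, 0],
    [1.5, -9, 0],
    [2.0, -12, 0],
    [2.4, -14, 0]
  ],
  "turn": [0, 0, 0, 0, 0]
}}

```text
clock: 4.88
position: [0.5074, 0.2356, 0.1275]
ee_rot: [0.996, 0.089, 0.002, -0.004]
ft_force: [-0.4, 6.6, 2.6]
grip_width: 0.002
```

>>> {"op": "jog_arm", "data": {
  "translation": [
    [0.3, -1.5, 0],
    [0.6, -3, 0]
  ],
  "turn": [0, 0]
}}

```text
clock: 5.05
position: [0.5076, 0.2343, 0.1278]
ee_rot: [0.996, 0.09, 0.002, -0.006]
ft_force: [-1.3, 7.0, -0.4]
grip_width: -0.004
```

>>> {"op": "jog_arm", "data": {
  "translation": [
    [0.4, -2, 0],
    [0.7, -4, 0],
    [0.9, -5, 0]
  ],
  "turn": [0, 0, 0]
}}

```text
clock: 5.3
position: [0.5081, 0.2308, 0.1279]
ee_rot: [0.996, 0.091, 0.003, -0.007]
ft_force: [-0.7, 8.4, -1.3]
grip_width: -0.001
```

>>> {"op": "jog_arm", "data": {
  "translation": [
    [0.3, -2, 0],
    [0.6, -3.5, 0]
  ],
  "turn": [0, 0]
}}

```text
clock: 5.47
position: [0.5083, 0.2293, 0.1279]
ee_rot: [0.996, 0.092, 0.003, -0.008]
ft_force: [0.3, 7.3, -3.0]
grip_width: 0.0
```

>>> {"op": "jog_arm", "data": {
  "translation": [
    [0.4, -2, 0],
    [0.7, -4, 0],
    [0.9, -5, 0]
  ],
  "turn": [0, 0, 0]
}}

```text
clock: 5.72
position: [0.509, 0.2259, 0.128]
ee_rot: [0.996, 0.093, 0.003, -0.009]
ft_force: [-0.1, 8.2, -2.6]
grip_width: -0.001
```

>>> {"op": "jog_arm", "data": {
  "translation": [
    [0.3, -2, 0],
    [0.6, -3.5, 0]
  ],
  "turn": [0, 0]
}}

```text
clock: 5.88
position: [0.5092, 0.2244, 0.1281]
ee_rot: [0.996, 0.094, 0.003, -0.01]
ft_force: [0.2, 8.4, -3.0]
grip_width: 0.003
```

>>> {"op": "jog_arm", "data": {
  "translation": [
    [0.4, -2, 0],
    [0.7, -4, 0],
    [0.9, -5, 0]
  ],
  "turn": [0, 0, 0]
}}

```text
clock: 6.13
position: [0.5097, 0.2212, 0.1281]
ee_rot: [0.995, 0.095, 0.003, -0.012]
ft_force: [0.5, 8.2, -2.6]
grip_width: -0.001
```

>>> {"op": "jog_arm", "data": {
  "translation": [
    [0.3, -2, 0],
    [0.6, -3.5, 0]
  ],
  "turn": [0, 0]
}}

```text
clock: 6.3
position: [0.51, 0.2198, 0.1282]
ee_rot: [0.995, 0.096, 0.004, -0.013]
ft_force: [0.1, 8.1, -2.6]
grip_width: 0.001
```

>>> {"op": "jog_arm", "data": {
  "translation": [
    [0.4, -2, 0],
    [0.7, -4, 0],
    [0.9, -5, 0]
  ],
  "turn": [0, 0, 0]
}}

```text
clock: 6.55
position: [0.5105, 0.2167, 0.1282]
ee_rot: [0.995, 0.098, 0.004, -0.014]
ft_force: [-0.1, 8.9, -3.8]
grip_width: -0.001
```

>>> {"op": "jog_arm", "data": {
  "translation": [
    [0.3, -2, 0],
    [0.6, -3.5, 0]
  ],
  "turn": [0, 0]
}}

```text
clock: 6.72
position: [0.5107, 0.2154, 0.1283]
ee_rot: [0.995, 0.099, 0.004, -0.016]
ft_force: [-0.1, 9.2, -2.9]
grip_width: -0.004
```

>>> {"op": "jog_arm", "data": {
  "translation": [
    [0.3, -2, 0],
    [0.7, -4, 0]
  ],
  "turn": [0, 0]
}}

```text
clock: 6.88
position: [0.511, 0.2138, 0.1283]
ee_rot: [0.995, 0.1, 0.004, -0.017]
ft_force: [-0.5, 8.6, -2.4]
grip_width: 0.001
```

>>> {"op": "jog_arm", "data": {
  "translation": [
    [0.3, -2, 0],
    [0.6, -3.5, 0]
  ],
  "turn": [0, 0]
}}

```text
clock: 7.05
position: [0.5112, 0.2125, 0.1284]
ee_rot: [0.995, 0.102, 0.005, -0.019]
ft_force: [0.4, 9.5, -3.3]
grip_width: -0.002
```

>>> {"op": "jog_arm", "data": {
  "translation": [
    [0.3, -2, 0],
    [0.6, -3.5, 0]
  ],
  "turn": [0, 0]
}}

```text
clock: 7.22
position: [0.5113, 0.2117, 0.1285]
ee_rot: [0.994, 0.103, 0.005, -0.02]
ft_force: [1.1, 13.1, -3.4]
grip_width: 0.001
```

>>> {"op": "jog_arm", "data": {
  "translation": [
    [0.3, -2, 0],
    [0.6, -3.5, 0]
  ],
  "turn": [0, 0]
}}

```text
clock: 7.38
position: [0.5114, 0.2114, 0.1286]
ee_rot: [0.994, 0.105, 0.005, -0.022]
ft_force: [-0.1, 13.3, -4.5]
grip_width: 0.004
```

>>> {"op": "jog_arm", "data": {
  "translation": [
    [0.4, -2.5, 0],
    [0.7, -4.5, 0]
  ],
  "turn": [0, 0]
}}

```text
clock: 7.55
position: [0.5114, 0.2108, 0.1287]
ee_rot: [0.994, 0.107, 0.006, -0.024]
ft_force: [1.2, 16.7, -5.3]
grip_width: -0.0
```

>>> {"op": "jog_arm", "data": {
  "translation": [
    [-2, 12, 0],
    [-5, 27, 0],
    [-8, 47, 0],
    [-11, 67, 10],
    [-13, 78, 35],
    [-13, 78, 70],
    [-13, 78, 85],
    [-13, 78, 85]
  ],
  "turn": [0, 0, 0, 0, 0, 0, 0, 0]
}}

```text
clock: 8.22
position: [0.5001, 0.2895, 0.2178]
ee_rot: [0.994, 0.107, 0.008, -0.026]
ft_force: [0.2, -0.4, 1.0]
grip_width: -0.0
```

```bash
python3 - <<'E'
from h import *
S=manip.camera("side");T=manip.camera("top")
a=cv2.resize(S["frame"][120:240,160:290],None,fx=3,fy=3,interpolation=cv2.INTER_CUBIC)
b=cv2.resize(T["frame"][180:285,95:265],None,fx=2.35,fy=2.35,interpolation=cv2.INTER_CUBIC)
b=cv2.copyMakeBorder(b,0,360-b.shape[0],0,0,cv2.BORDER_CONSTANT)
cv2.imwrite("pics/d.png",np.hstack([a,b])[...,::-1])
for nm,c in(("S",S),("T",T)):print(nm,[(x["at"],x["confidence"]) for x in manip.pinpoint(c,"stick1_mid")])
o=manip.get_obs();print(o["clock"],o["position"],o["ft_force"],o["ee_rot"])
E
```

```text
S [([228.1, 211.2], 0.7)]
T [([243.6, 218.5], 0.87)]
8.4167 [0.49791606 0.28826679 0.21249942] [ 0.36882417 -0.65882009 -0.10511816] [ 0.99398262  0.10678891  0.00484593 -0.02389983]
```

View pics/d.png

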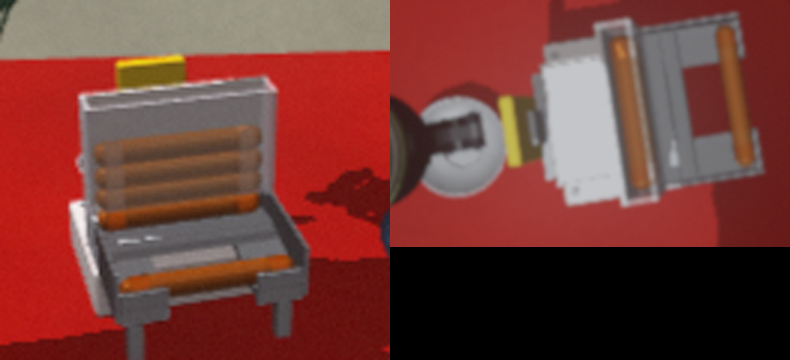

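```bash
python3 - <<'E'
from h import *
S=manip.camera("side");T=manip.camera("top")
print(atz(T,(243.6,218.5),.062),tri(S,(228.1,211.2),T,(243.6,218.5)))
t=lambda x,y:np.array([(x-390)/2.35+95,y/2.35+180])
s=lambda x,y:np.array([x/3+160,y/3+120])
print(atz(T,t(727,30),.064),atz(T,t(744,163),.064)); print(atz(S,s(122,284),.062),atz(S,s(292,263),.062))
E
```

```text
[0.54258924 0.0462534  0.062     ] (array([0.53934042, 0.04651071, 0.0677532 ]), np.float64(0.006355540732896))
[0.60104515 0.05902106 0.064     ] [0.47297958 0.04059787 0.064     ]
[0.47351979 0.0466196  0.062     ] [0.60673593 0.0647529  0.062     ]
```

>>> {"op": "jog_arm", "data": {
  "translation": [
    [5, -30, 22],
    [10, -65, 25],
    [17, -100, 25],
    [23, -135, 25],
    [29, -170, 25],
    [35, -205, 25],
    [40, -238, 25],
    [40, -238, 10],
    [40, -238, -20],
    [40, -238, -50],
    [40, -238, -80],
    [40, -238, -100]
  ],
  "turn": [0, -1, -2.5, -2.5, -2.5, -2.5, -2.5, -2.5, -2.5, -2.5, -2.5, -2.5],
  "grip": 52
}}

```text
clock: 9.52
position: [0.5362, 0.0499, 0.1091]
ee_rot: [0.996, 0.085, 0.004, -0.023]
ft_force: [0.1, 0.6, 0.5]
grip_width: 0.611
```

>>> {"op": "jog_arm", "data": {
  "translation": [
    [1, 0, -20],
    [2, 0, -40],
    [2, 0, -55],
    [2, 0, -64],
    [2, 0, -64],
    [2, 0, -64]
  ],
  "turn": [0, 0, 0, 0, 0, 0]
}}

```text
clock: 10.02
position: [0.5381, 0.0497, 0.045]
ee_rot: [0.996, 0.085, 0.003, -0.023]
ft_force: [0.6, 0.2, 0.7]
grip_width: 0.607
```

>>> {"op": "jog_arm", "data": {
  "translation": [
    [0, 0, 0],
    [0, 0, 0],
    [0, 0, 0],
    [0, 0, 0],
    [0, 0, 0]
  ],
  "turn": [0, 0, 0, 0, 0],
  "grip": 5,
  "grip_force": 25
}}

```text
clock: 10.43
position: [0.5385, 0.0517, 0.0462]
ee_rot: [0.996, 0.086, 0.004, -0.024]
ft_force: [-2.2, 5.4, 6.0]
grip_width: 0.219
```

>>> {"op": "jog_arm", "data": {
  "translation": [
    [0, 0, 0],
    [0, 0, 0],
    [0, 0, 4],
    [0, 0, 8],
    [0, 0, 8]
  ],
  "turn": [0, 0, 0, 0, 0],
  "grip": 34
}}

```text
clock: 10.85
position: [0.5391, 0.0515, 0.0552]
ee_rot: [0.996, 0.085, 0.004, -0.024]
ft_force: [0.9, 0.2, 0.6]
grip_width: 0.396
```

>>> {"op": "jog_arm", "data": {
  "translation": [
    [0, 0, 0],
    [0, 0, 0],
    [0, 0, 0],
    [0, 0, 0],
    [0, 0, 0]
  ],
  "turn": [0, 0, 0, 0, 0],
  "grip": 5,
  "grip_force": 25
}}

```text
clock: 11.27
position: [0.5393, 0.0515, 0.0557]
ee_rot: [0.996, 0.085, 0.005, -0.025]
ft_force: [-1.3, 0.1, 6.4]
grip_width: 0.221
```

>>> {"op": "jog_arm", "data": {
  "translation": [
    [0, 0, 10],
    [0, 0, 30],
    [0, 0, 60],
    [0, 0, 75]
  ],
  "turn": [0, 0, 0, 0]
}}

```text
clock: 11.6
position: [0.5402, 0.0511, 0.1337]
ee_rot: [0.996, 0.085, 0.006, -0.025]
ft_force: [0.6, 0.5, -0.2]
grip_width: 0.225
```

>>> {"op": "jog_arm", "data": {
  "translation": [
    [-2, -20, 0],
    [-7, -55, 0],
    [-11, -90, 0],
    [-16, -125, 0],
    [-20, -160, 0],
    [-25, -195, 0],
    [-29, -230, 0],
    [-34, -265, 0],
    [-38, -300, 0],
    [-44, -335, -10],
    [-44, -346, -40],
    [-44, -346, -70]
  ],
  "turn": [0, 0, 0, 0, 1, 2, 3, 4, 5, 5, 5, 5]
}}

```text
clock: 12.6
position: [0.4955, -0.3, 0.0646]
ee_rot: [0.992, 0.126, 0.006, -0.023]
ft_force: [1.9, 0.8, -0.8]
grip_width: 0.226
```

```bash
python3 - <<'E'
from h import *
T=manip.camera("top");S=manip.camera("side")
b=cv2.resize(T["frame"][170:310,300:440],None,fx=2.8,fy=2.8,interpolation=cv2.INTER_CUBIC)
a=cv2.resize(S["frame"][270:384,130:300],None,fx=2.3,fy=2.3,interpolation=cv2.INTER_CUBIC)
a=cv2.copyMakeBorder(a,0,b.shape[0]-a.shape[0],0,0,cv2.BORDER_CONSTANT)
cv2.imwrite("pics/e.png",np.hstack([b,a])[...,::-1])
o=manip.get_obs();print(o["clock"],o["position"],o["ft_force"],o["ee_rot"])
E
```

```text
12.7 [ 0.49334597 -0.29420368  0.06021028] [-0.29597946  2.35372547 -0.6149596 ] [ 0.99148212  0.12753178  0.0015508  -0.02639037]
```

View pics/e.png

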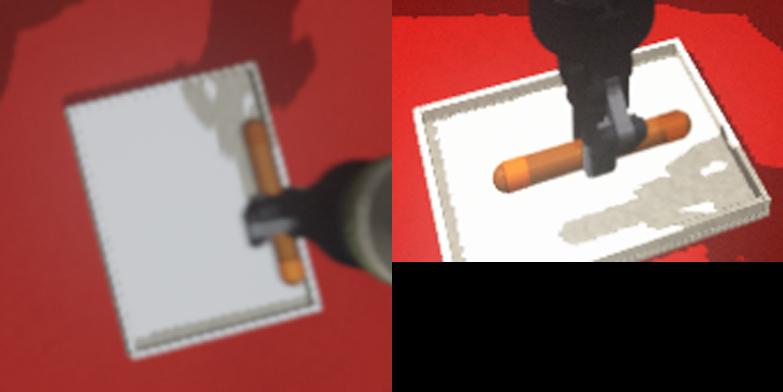

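>>> {"op": "jog_arm", "data": {
  "translation": [
    [3, 1, -10],
    [6, 1, -20],
    [6, 1, -30],
    [6, 1, -38],
    [6, 1, -43],
    [6, 1, -46],
    [6, 1, -46]
  ],
  "turn": [0, 0, 0, 0, 0, 0, 0]
}}

```text
clock: 13.28
position: [0.4991, -0.293, 0.0138]
ee_rot: [0.991, 0.128, 0.001, -0.027]
ft_force: [-0.3, 1.3, -0.7]
grip_width: 0.219
```

>>> {"op": "jog_arm", "data": {
  "translation": [
    [0, 0, -1],
    [0, 0, -2],
    [0, 0, -3],
    [0, 0, -3]
  ],
  "turn": [0, 0, 0, 0]
}}

```text
clock: 13.62
position: [0.4992, -0.293, 0.0109]
ee_rot: [0.991, 0.128, 0.001, -0.026]
ft_force: [-0.6, -0.2, 0.2]
grip_width: 0.221
```

>>> {"op": "jog_arm", "data": {
  "translation": [
    [0, 0, -1],
    [0, 0, -2],
    [0, 0, -2.5]
  ],
  "turn": [0, 0, 0]
}}

```text
clock: 13.87
position: [0.4994, -0.2932, 0.0091]
ee_rot: [0.991, 0.128, 0.002, -0.027]
ft_force: [-3.8, 2.4, 13.8]
grip_width: 0.219
```

>>> {"op": "jog_arm", "data": {
  "translation": [
    [0, 0, 0.5],
    [0, 0, 0.5],
    [0, 0, 0.5],
    [0, 0, 8],
    [0, 0, 25],
    [0, 0, 60],
    [0, 0, 100],
    [0, 0, 140]
  ],
  "turn": [0, 0, 0, 0, 0, 0, 0, 0],
  "grip": 30
}}

```text
clock: 14.53
position: [0.4986, -0.2931, 0.1508]
ee_rot: [0.992, 0.127, 0.001, -0.027]
ft_force: [1.3, -0.0, 0.1]
grip_width: 0.352
```

>>> {"op": "jog_arm", "data": {
  "translation": [
    [0, 15, 30],
    [0, 50, 65],
    [0, 87, 90],
    [0, 124, 90],
    [0, 161, 90],
    [0, 198, 90],
    [0, 235, 90],
    [0, 272, 90],
    [0, 309, 90],
    [0, 346, 90],
    [0, 383, 90],
    [0, 420, 90]
  ],
  "turn": [0, 0, 0, 0, 0, 0, 0, -1, -2, -3, -4, -5],
  "grip": 0
}}

```text
clock: 15.53
position: [0.4982, 0.1284, 0.2414]
ee_rot: [0.996, 0.083, 0.003, -0.027]
ft_force: [0.8, -0.8, 0.1]
grip_width: -0.004
```

>>> {"op": "jog_arm", "data": {
  "translation": [
    [0, 38, 0],
    [0, 76, 0],
    [0, 114, 0],
    [0, 145, 0],
    [0, 160, 0],
    [0, 161, -20],
    [0, 161, -50],
    [0, 161, -80],
    [0, 161, -105],
    [0, 161, -115],
    [0, 161, -115]
  ],
  "turn": [0, 0, 0, 0, 0, 0, 0, 0, 0, 0, 0]
}}

```text
clock: 16.45
position: [0.4973, 0.288, 0.1245]
ee_rot: [0.996, 0.083, 0.001, -0.026]
ft_force: [0.1, -0.2, -0.2]
grip_width: -0.002
```

```bash
python3 - <<'E'
from h import *
T=manip.camera("top");S=manip.camera("side")
b=cv2.resize(T["frame"][170:310,120:440],None,fx=1.4,fy=1.4,interpolation=cv2.INTER_CUBIC)
a=cv2.resize(S["frame"][100:384,130:300],None,fx=2.0,fy=2.0,interpolation=cv2.INTER_CUBIC)
b=cv2.copyMakeBorder(b,0,a.shape[0]-b.shape[0],0,0,cv2.BORDER_CONSTANT)
cv2.imwrite("pics/f.png",np.hstack([b,a])[...,::-1])
o=manip.get_obs();print(o["clock"],o["position"],o["ft_force"],o["ee_rot"])
E
```

```text
16.55 [0.49895466 0.28923802 0.12775223] [ 0.0125824  -0.94978907  0.50449402] [ 0.99618599  0.08287961  0.0030797  -0.02711026]
```

View pics/f.png

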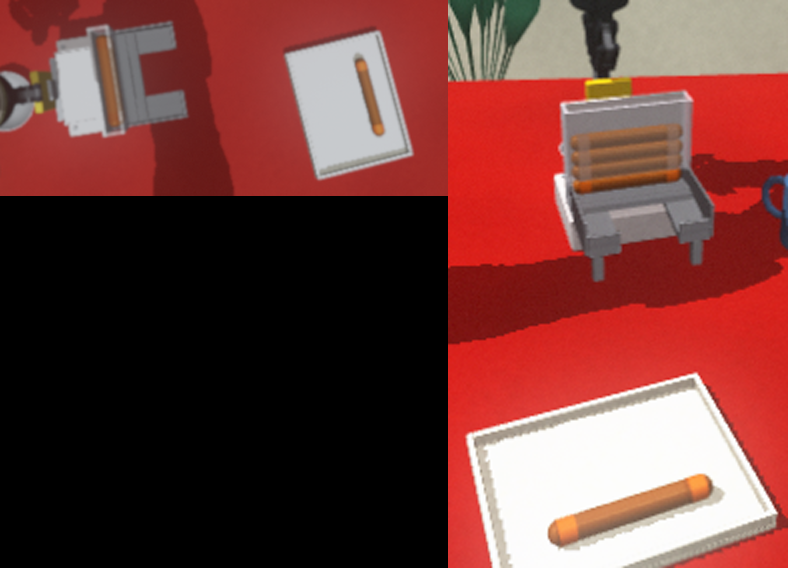

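>>> {"op": "jog_arm", "data": {
  "translation": [
    [1.5, -9, 0],
    [3, -18, 0],
    [4.5, -26, 0],
    [5.8, -34, 0],
    [7.2, -42, 0],
    [8.4, -49, 0],
    [9.4, -55, 0],
    [10.3, -60, 0],
    [11, -65, 0],
    [11.8, -69, 0],
    [12.3, -72, 0],
    [12.8, -75, 0]
  ],
  "turn": [0, 0, 0, 0, 0, 0, 0, 0, 0, 0, 0, 0]
}}

```text
clock: 17.55
position: [0.5126, 0.216, 0.1294]
ee_rot: [0.996, 0.084, 0.005, -0.029]
ft_force: [1.7, 10.1, 2.8]
grip_width: -0.002
```

>>> {"op": "jog_arm", "data": {
  "translation": [
    [0.4, -2, 0],
    [0.7, -4, 0],
    [1, -6, 0],
    [1.2, -7, 0]
  ],
  "turn": [0, 0, 0, 0]
}}

```text
clock: 17.88
position: [0.5135, 0.212, 0.1302]
ee_rot: [0.996, 0.085, 0.005, -0.031]
ft_force: [-1.3, 15.0, -2.1]
grip_width: 0.003
```

>>> {"op": "jog_arm", "data": {
  "translation": [
    [0.3, -2, 0],
    [0.5, -3, 0]
  ],
  "turn": [0, 0]
}}

```text
clock: 18.05
position: [0.5134, 0.2121, 0.1307]
ee_rot: [0.996, 0.086, 0.006, -0.034]
ft_force: [-0.3, 15.5, -5.2]
grip_width: 0.002
```

>>> {"op": "jog_arm", "data": {
  "translation": [
    [-2, 12, 0],
    [-5, 27, 0],
    [-8, 47, 0],
    [-11, 67, 10],
    [-12, 73, 40],
    [-12, 73, 80],
    [-10, 60, 108],
    [-5, 25, 108],
    [1, -10, 108],
    [7, -45, 108],
    [13, -80, 108],
    [19, -115, 108]
  ],
  "turn": [0, 0, 0, 0, 0, 0, 0, 0, 0, 0, 0, 0],
  "grip": 0
}}

```text
clock: 19.05
position: [0.5324, 0.0945, 0.2393]
ee_rot: [0.996, 0.086, 0.006, -0.034]
ft_force: [0.8, -0.6, 0.3]
grip_width: -0.004
```

```bash
python3 - <<'E'
from h import *
S=manip.camera("side");T=manip.camera("top")
for nm,c in(("S",S),("T",T)):
    for n in("stick2_mid","paddle"): print(nm,n,[(x["at"],x["confidence"]) for x in manip.pinpoint(c,n)])
a=cv2.resize(S["frame"][120:240,160:290],None,fx=3,fy=3,interpolation=cv2.INTER_CUBIC)
b=cv2.resize(T["frame"][180:285,95:265],None,fx=2.35,fy=2.35,interpolation=cv2.INTER_CUBIC)
b=cv2.copyMakeBorder(b,0,360-b.shape[0],0,0,cv2.BORDER_CONSTANT)
cv2.imwrite("pics/g.png",np.hstack([a,b])[...,::-1])
o=manip.get_obs();print(o["clock"],o["position"],o["ft_force"],o["ee_rot"])
E
```

```text
S stick2_mid [([226.9, 210.7], 0.6)]
S paddle [([208.8, 143.1], 0.77)]
T stick2_mid []
T paddle [([141.7, 238.1], 0.69)]
19.35 [0.53214254 0.0979613  0.23876452] [0.12383231 0.23275946 0.30134312] [ 0.99564254  0.08672162  0.0054798  -0.03384162]
```

View pics/g.png

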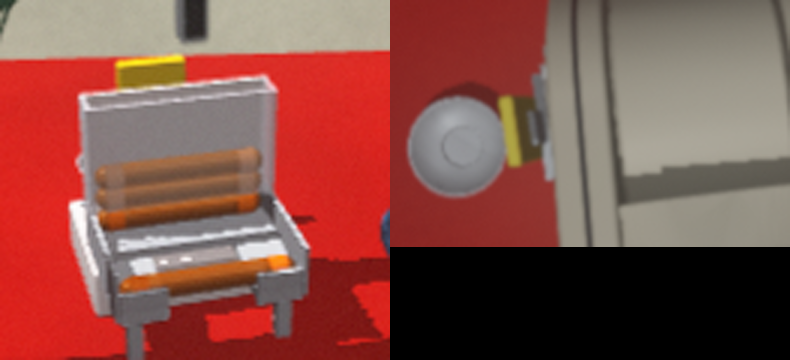

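>>> {"op": "jog_arm", "data": {
  "translation": [
    [3, -20, 0],
    [5, -40, 0],
    [6, -46.5, -10],
    [6, -46.5, -40],
    [6, -46.5, -75],
    [6, -46.5, -110],
    [6, -46.5, -145],
    [6, -46.5, -170],
    [6, -46.5, -180],
    [6, -46.5, -183],
    [6, -46.5, -183],
    [6, -46.5, -183]
  ],
  "turn": [0, 0, 0, 0, 0, 0, 0, 0, 0, 0, 0, 0],
  "grip": 52
}}

```text
clock: 20.35
position: [0.5391, 0.0519, 0.0571]
ee_rot: [0.996, 0.087, 0.006, -0.034]
ft_force: [-0.5, 0.3, 0.2]
grip_width: 0.604
```

>>> {"op": "jog_arm", "data": {
  "translation": [
    [0, 0, 0],
    [0, 0, 0],
    [0, 0, 0],
    [0, 0, 0],
    [0, 0, 0],
    [0, 0, 0]
  ],
  "turn": [0, 0, 0, 0, 0, 0],
  "grip": 5,
  "grip_force": 25
}}

```text
clock: 20.85
position: [0.54, 0.0522, 0.0585]
ee_rot: [0.996, 0.087, 0.008, -0.034]
ft_force: [-0.9, -0.4, 6.5]
grip_width: 0.218
```

>>> {"op": "jog_arm", "data": {
  "translation": [
    [0, 0, 10],
    [0, 0, 30],
    [0, 0, 60],
    [0, 0, 75]
  ],
  "turn": [0, 0, 0, 0]
}}

```text
clock: 21.18
position: [0.5411, 0.0519, 0.1372]
ee_rot: [0.996, 0.087, 0.009, -0.035]
ft_force: [0.4, -0.6, 0.7]
grip_width: 0.22
```

>>> {"op": "jog_arm", "data": {
  "translation": [
    [-5, -20, 0],
    [-12, -55, 0],
    [-20, -90, 0],
    [-30, -125, 0],
    [-38, -160, 0],
    [-47, -195, 0],
    [-55, -230, 0],
    [-62, -258, -10],
    [-63, -264, -40],
    [-63, -264, -75],
    [-63, -264, -97],
    [-63, -264, -105]
  ],
  "turn": [0, 0, 0, 1, 2, 3, 4, 5, 5, 5, 5, 5]
}}

```text
clock: 22.18
position: [0.4764, -0.2116, 0.0299]
ee_rot: [0.991, 0.13, 0.006, -0.036]
ft_force: [-0.9, -0.2, 0.2]
grip_width: 0.219
```

>>> {"op": "jog_arm", "data": {
  "translation": [
    [0, 0, -5],
    [0, 0, -10],
    [0, 0, -13],
    [0, 0, -15],
    [0, 0, -15]
  ],
  "turn": [0, 0, 0, 0, 0]
}}

```text
clock: 22.6
position: [0.477, -0.2116, 0.0155]
ee_rot: [0.991, 0.13, 0.006, -0.036]
ft_force: [0.4, 0.0, -0.4]
grip_width: 0.216
```

>>> {"op": "jog_arm", "data": {
  "translation": [
    [0, 0, -1],
    [0, 0, -2.5],
    [0, 0, -2.5]
  ],
  "turn": [0, 0, 0]
}}

```text
clock: 22.85
position: [0.4771, -0.2115, 0.0131]
ee_rot: [0.991, 0.13, 0.007, -0.036]
ft_force: [-1.0, 0.7, -1.2]
grip_width: 0.221
```

>>> {"op": "jog_arm", "data": {
  "translation": [
    [0, 0, -1],
    [0, 0, -1.5],
    [0, 0, -1.5]
  ],
  "turn": [0, 0, 0]
}}

```text
clock: 23.1
position: [0.4773, -0.2116, 0.0119]
ee_rot: [0.991, 0.13, 0.007, -0.036]
ft_force: [-0.5, 1.0, 3.2]
grip_width: 0.224
```

Contact felt, so I'll release and go back to the paddle.

>>> {"op": "jog_arm", "data": {
  "translation": [
    [0, 0, 0],
    [0, 0, 0],
    [0, 0, 0],
    [0, 0, 8],
    [0, 0, 25],
    [0, 0, 60],
    [0, 0, 100],
    [0, 0, 140]
  ],
  "turn": [0, 0, 0, 0, 0, 0, 0, 0],
  "grip": 30
}}

```text
clock: 23.77
position: [0.4764, -0.2118, 0.1537]
ee_rot: [0.991, 0.129, 0.006, -0.036]
ft_force: [0.4, 0.3, -0.4]
grip_width: 0.353
```

>>> {"op": "jog_arm", "data": {
  "translation": [
    [0, 15, 30],
    [3, 50, 65],
    [5, 87, 88],
    [7, 124, 88],
    [9, 161, 88],
    [11, 198, 88],
    [13, 235, 88],
    [15, 272, 88],
    [17, 309, 88],
    [19, 346, 88],
    [20, 383, 88],
    [20, 420, 88]
  ],
  "turn": [0, 0, 0, 0, 0, 0, 0, -1, -2, -3, -4, -5],
  "grip": 0
}}

```text
clock: 24.77
position: [0.4963, 0.2097, 0.2423]
ee_rot: [0.996, 0.085, 0.008, -0.035]
ft_force: [0.4, -0.1, -0.1]
grip_width: -0.0
```

>>> {"op": "jog_arm", "data": {
  "translation": [
    [1, 35, 0],
    [2, 65, 0],
    [2, 78, 0],
    [2, 79, -20],
    [2, 79, -50],
    [2, 79, -80],
    [2, 79, -105],
    [2, 79, -116],
    [2, 79, -116],
    [2, 79, -116]
  ],
  "turn": [0, 0, 0, 0, 0, 0, 0, 0, 0, 0]
}}

```text
clock: 25.6
position: [0.4987, 0.2884, 0.1272]
ee_rot: [0.996, 0.085, 0.008, -0.035]
ft_force: [-0.3, 0.1, 0.8]
grip_width: 0.004
```

```bash
python3 - <<'E'
from h import *
T=manip.camera("top");S=manip.camera("side")
b=cv2.resize(T["frame"][170:310,120:440],None,fx=1.4,fy=1.4,interpolation=cv2.INTER_CUBIC)
a=cv2.resize(S["frame"][100:384,130:300],None,fx=2.0,fy=2.0,interpolation=cv2.INTER_CUBIC)
b=cv2.copyMakeBorder(b,0,a.shape[0]-b.shape[0],0,0,cv2.BORDER_CONSTANT)
cv2.imwrite("pics/i.png",np.hstack([b,a])[...,::-1])
o=manip.get_obs();print(o["clock"],o["position"],o["ft_force"],o["ee_rot"])
E
```

```text
25.7 [0.49935197 0.28908685 0.12839364] [-0.71432938  0.23183728  1.06503226] [ 0.99566574  0.08524918  0.00921262 -0.03601994]
```

View pics/i.png

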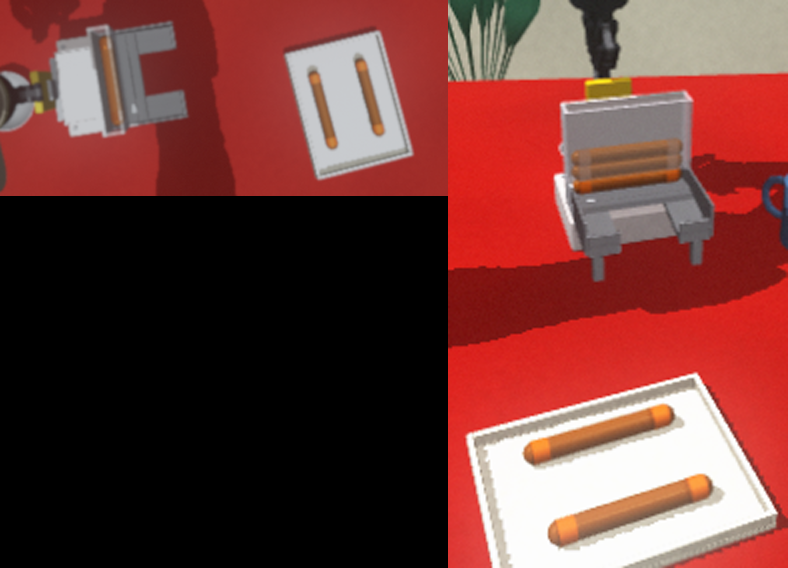

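Two sticks now lie parallel on the plate with room between them, three are left in the magazine, and the outlet is empty. I'll repeat the same stroke.

>>> {"op": "jog_arm", "data": {
  "translation": [
    [1.5, -9, 0],
    [3, -18, 0],
    [4.5, -26, 0],
    [5.8, -34, 0],
    [7.2, -42, 0],
    [8.4, -49, 0],
    [9.4, -55, 0],
    [10.3, -60, 0],
    [11, -65, 0],
    [11.8, -69, 0],
    [12.3, -72, 0],
    [12.8, -75, 0]
  ],
  "turn": [0, 0, 0, 0, 0, 0, 0, 0, 0, 0, 0, 0]
}}

```text
clock: 26.7
position: [0.5129, 0.2157, 0.1297]
ee_rot: [0.996, 0.086, 0.011, -0.038]
ft_force: [1.2, 8.8, 2.6]
grip_width: 0.001
```

>>> {"op": "jog_arm", "data": {
  "translation": [
    [0.4, -2, 0],
    [0.7, -4, 0],
    [1, -6, 0],
    [1.2, -7, 0]
  ],
  "turn": [0, 0, 0, 0]
}}

```text
clock: 27.03
position: [0.5136, 0.212, 0.1303]
ee_rot: [0.995, 0.087, 0.011, -0.04]
ft_force: [-0.5, 16.7, -3.9]
grip_width: -0.001
```

Fully home at 16.7 N. Retracting to let it spring back, then going over to the cradle.

>>> {"op": "jog_arm", "data": {
  "translation": [
    [-2, 12, 0],
    [-5, 27, 0],
    [-8, 47, 0],
    [-11, 67, 10],
    [-12, 73, 40],
    [-12, 73, 80],
    [-10, 60, 108],
    [-5, 25, 108],
    [1, -10, 108],
    [7, -45, 108],
    [13, -80, 108],
    [19, -115, 108]
  ],
  "turn": [0, 0, 0, 0, 0, 0, 0, 0, 0, 0, 0, 0],
  "grip": 0
}}

```text
clock: 28.03
position: [0.5325, 0.0942, 0.2388]
ee_rot: [0.995, 0.087, 0.011, -0.04]
ft_force: [0.4, -0.1, -0.7]
grip_width: -0.001
```

```bash
python3 - <<'E'
from h import *
S=manip.camera("side")
print([(x["at"],x["confidence"]) for x in manip.pinpoint(S,"stick3_mid")])
a=cv2.resize(S["frame"][120:240,160:290],None,fx=2.5,fy=2.5,interpolation=cv2.INTER_CUBIC)
cv2.imwrite("pics/j.png",a[...,::-1])
o=manip.get_obs();print(o["clock"],o["position"],o["ft_force"],o["ee_rot"])
E
```

```text
[([228.3, 208.4], 0.91)]
28.1333 [0.53361447 0.088972   0.23899245] [0.0262488  1.27817591 0.134152  ] [ 0.99577609  0.08210598  0.01183092 -0.03935247]
```

View pics/j.png

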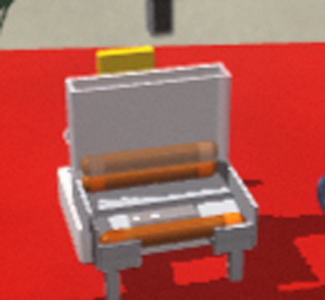

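The third stick is in the cradle and two remain in the magazine.

>>> {"op": "jog_arm", "data": {
  "translation": [
    [3, -20, 0],
    [5, -36, 0],
    [5, -40, -10],
    [5, -40, -40],
    [5, -40, -75],
    [5, -40, -110],
    [5, -40, -145],
    [5, -40, -170],
    [5, -40, -180],
    [5, -40, -183],
    [5, -40, -183],
    [5, -40, -183]
  ],
  "turn": [0, 0, 0, 0, 0, 0, 0, 0, 0, 0, 0, 0],
  "grip": 52
}}

```text
clock: 29.13
position: [0.5396, 0.0492, 0.0575]
ee_rot: [0.996, 0.082, 0.013, -0.04]
ft_force: [0.0, 0.3, 0.1]
grip_width: 0.611
```

>>> {"op": "jog_arm", "data": {
  "translation": [
    [0, 0, 0],
    [0, 0, 0],
    [0, 0, 0],
    [0, 0, 0],
    [0, 0, 0],
    [0, 0, 0]
  ],
  "turn": [0, 0, 0, 0, 0, 0],
  "grip": 5,
  "grip_force": 25
}}

```text
clock: 29.63
position: [0.5404, 0.0515, 0.0592]
ee_rot: [0.996, 0.083, 0.014, -0.041]
ft_force: [-3.8, 5.9, 10.2]
grip_width: 0.22
```

>>> {"op": "jog_arm", "data": {
  "translation": [
    [0, 0, 10],
    [0, 0, 30],
    [0, 0, 60],
    [0, 0, 75]
  ],
  "turn": [0, 0, 0, 0]
}}

```text
clock: 29.97
position: [0.5416, 0.0511, 0.1381]
ee_rot: [0.996, 0.083, 0.016, -0.041]
ft_force: [0.8, 0.2, 0.0]
grip_width: 0.223
```

```bash
python3 - <<'E'
from h import *
T=manip.camera("top")
f=cv2.cvtColor(T["frame"],cv2.COLOR_RGB2HSV); 
m=((f[...,0]>7)&(f[...,0]<25)&(f[...,1]>100)).astype(np.uint8)
m[:,:322]=0; m[:,418:]=0; m[:192]=0; m[300:]=0
n,l,st,c=cv2.connectedComponentsWithStats(m)
for i in range(1,n):
    if st[i,4]>100: 
        p=np.argwhere(l==i)[:,::-1].astype(float)
        r=cv2.minAreaRect(np.array([atz(T,q,.016)[:2] for q in p],np.float32)); print(st[i],r)
print(manip.get_obs()["position"])
E
```

```text
[374 212  20  55 360] ((0.4984900653362274, -0.2934626042842865), (0.13380084931850433, 0.017871219664812088), 14.726999282836914)
[341 221  20  55 346] ((0.4757382869720459, -0.21188005805015564), (0.1331491321325302, 0.01716427691280842), 15.02744197845459)
[0.54292383 0.05128056 0.14022466]
```

>>> {"op": "jog_arm", "data": {
  "translation": [
    [-5, -30, 0],
    [-12, -65, 0],
    [-20, -100, 0],
    [-28, -140, 0],
    [-36, -180, 0],
    [-43, -220, 0],
    [-50, -260, 0],
    [-54, -292, 0],
    [-55, -303.5, -20],
    [-55, -303.5, -55],
    [-55, -303.5, -85],
    [-55, -303.5, -98]
  ],
  "turn": [0, 0, 0, 1, 2, 3, 4, 5, 5, 5, 5, 5]
}}

```text
clock: 31.02
position: [0.4861, -0.2518, 0.0394]
ee_rot: [0.991, 0.126, 0.014, -0.043]
ft_force: [0.0, 1.0, -0.4]
grip_width: 0.214
```

>>> {"op": "jog_arm", "data": {
  "translation": [
    [0, 0, -6],
    [0, 0, -12],
    [0, 0, -18],
    [0, 0, -22],
    [0, 0, -24],
    [0, 0, -24]
  ],
  "turn": [0, 0, 0, 0, 0, 0]
}}

```text
clock: 31.52
position: [0.4865, -0.2518, 0.0158]
ee_rot: [0.991, 0.126, 0.014, -0.043]
ft_force: [0.9, -0.4, -0.8]
grip_width: 0.223
```

>>> {"op": "jog_arm", "data": {
  "translation": [
    [0, 0, -1],
    [0, 0, -2.5],
    [0, 0, -2.5]
  ],
  "turn": [0, 0, 0]
}}

```text
clock: 31.77
position: [0.4866, -0.2518, 0.0134]
ee_rot: [0.991, 0.126, 0.014, -0.043]
ft_force: [0.0, 0.0, -0.7]
grip_width: 0.217
```

>>> {"op": "jog_arm", "data": {
  "translation": [
    [0, 0, -1],
    [0, 0, -1.5],
    [0, 0, -1.5]
  ],
  "turn": [0, 0, 0]
}}

```text
clock: 32.02
position: [0.4868, -0.2519, 0.0127]
ee_rot: [0.991, 0.126, 0.015, -0.043]
ft_force: [-3.1, 1.5, 9.0]
grip_width: 0.219
```

>>> {"op": "jog_arm", "data": {
  "translation": [
    [0, 0, 0],
    [0, 0, 0],
    [0, 0, 0],
    [0, 0, 8],
    [0, 0, 25],
    [0, 0, 60],
    [0, 0, 100],
    [0, 30, 140],
    [0, 65, 170],
    [0, 100, 190],
    [0, 100, 190],
    [0, 100, 190]
  ],
  "turn": [0, 0, 0, 0, 0, 0, 0, 0, 0, 0, 0, 0],
  "grip": 28
}}

```text
clock: 33.02
position: [0.4882, -0.1489, 0.2054]
ee_rot: [0.991, 0.128, 0.017, -0.043]
ft_force: [1.3, 0.3, -1.1]
grip_width: 0.326
```

```bash
python3 - <<'E'
from h import *
T=manip.camera("top");S=manip.camera("side")
b=cv2.resize(T["frame"][170:310,120:440],None,fx=1.4,fy=1.4,interpolation=cv2.INTER_CUBIC)
a=cv2.resize(S["frame"][100:384,130:300],None,fx=2.0,fy=2.0,interpolation=cv2.INTER_CUBIC)
b=cv2.copyMakeBorder(b,0,a.shape[0]-b.shape[0],0,0,cv2.BORDER_CONSTANT)
cv2.imwrite("pics/k.png",np.hstack([b,a])[...,::-1])
o=manip.get_obs();print(o["clock"],o["position"],o["ft_force"])
E
```

```text
33.1167 [ 0.48669257 -0.15215837  0.20299381] [-0.65080489 -1.13010491 -0.06464216]
```

View pics/k.png

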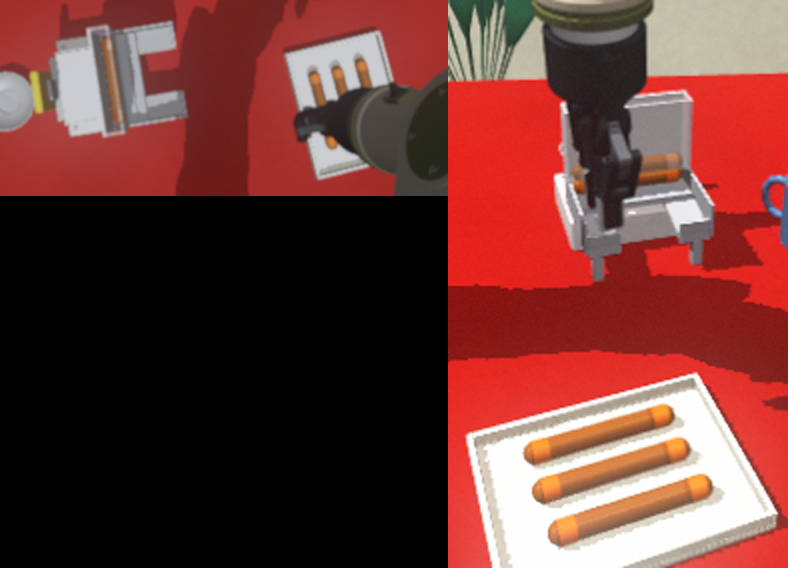

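Three sticks lie flat and parallel on the plate, which hasn't moved. The cradle is empty, the paddle is sprung out, and the arm is clear.

```bash
python3 -c "
from workcell import manip
print(manip.hand_in())"
```

```text
the job is handed in; nothing more can be done
None
```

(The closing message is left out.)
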